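# Tip the carton onto the packing place and push it home

### The job

Push the standing carton high up so that it topples forward and lands lying flat inside the taped outline, then push it along the bench until its end is flush against the metal stop bar. Only push it with the fingers: do not lift or carry it, and leave the contactor, the module, the breaker and the tape roll where they are.

Things in the scene. Friction and masses are not known exactly. Their poses are not given: they have to be found in the camera images.
- packing_place: Fixed packing place on the bench: 250 x 150 mm clear inside, marked on three sides by flat pale paper tape 24 mm wide (nothing to catch on), closed at the far side by a stop bar. Origin: centre of the clear inside, bench height; z up; +x towards the bar, the way the carton shall topple and be pushed. Tape's inner edges: near side x = -125 mm, long sides y = +-75 mm.
- stop_face (a point): Middle of the stop bar's upright face, 16 mm above the bench, at the place's x = +125 mm; the face looks to the place's -x. The bar is a fixed aluminium angle: upright 32 mm high, 4 mm thick, 200 mm long; its foot reaches 30 mm beyond the face.
- near_line (a point): Middle of the near tape strip's inner edge, on the bench, at the place's x = -125 mm.
- carton: Loose brown taped cardboard carton 104 x 130 x 48 mm (own x, y, z), 0.17 to 0.34 kg. Origin: centre of the 104 x 130 mm underside, 24 mm from its middle. Starts standing on end across the near tape strip: own y (130 mm) up, own z level, pointing within 0.1 rad of the place's -x. Its foot's front edge is 10 to 40 mm inside the line; it tips over that edge once leaned about 20 degrees.
- carton_centre (a point): Middle of the carton: 65 mm above the bench standing, 24 mm lying. At the start within 15 mm of the place's x axis. Tipped forward the carton lies own z up, 48 mm high, own +y towards the bar, with some 60 to 110 mm left to the bar.
- corner_fl (a point): Middle (half height when lying) of the carton's upright edge at own x = +52, y = +65 mm; see corner_fr.
- corner_fr (a point): The same at own x = -52, y = +65 mm. The own +y end is the upper end while the carton stands and, tipped forward, the end that meets the stop bar.
- corner_nl (a point): The same at own x = +52, y = -65 mm (the end on the bench while standing, the end away from the bar once tipped).
- corner_nr (a point): The same at own x = -52, y = -65 mm.
- contactor: Bystander, loose: upright three-pole contactor, 80 x 45 mm, 82 mm high, behind the stop bar. Origin: centre of its underside.
- transformer_module: Bystander, loose: upright moulded module with a dial and a cap, 54 x 58 mm, 96 mm high, beside the place. Origin: centre of its underside.
- breaker: Bystander, loose: narrow one-pole breaker, 85 x 18 mm, 74 mm high, beside the place. Origin: centre of its underside.
- tape_roll: Bystander, loose: roll of masking tape lying flat, 100 mm across, 25 mm high, behind the stop bar. Origin: centre of its underside.
Not all that is in view belongs to the job. What is shaped like the carton but blue is not meant.

How it is judged (in metres and radians):
On the way, in this order (a step that is already met when the one before it is completed fails the run):
1. the carton has toppled forward and lies flat inside the outline, own z up (angle between carton's own z axis and vertical below 0.1 rad and height (world z) of carton_centre between 0.018 and 0.032 m and x of corner_fl in the frame of packing_place between -0.149 and 0.128 m and y of corner_fl in the frame of packing_place between -0.099 and 0.099 m and x of corner_fr in the frame of packing_place between -0.149 and 0.128 m and y of corner_fr in the frame of packing_place between -0.099 and 0.099 m and x of corner_nl in the frame of packing_place between -0.149 and 0.128 m and y of corner_nl in the frame of packing_place between -0.099 and 0.099 m and x of corner_nr in the frame of packing_place between -0.149 and 0.128 m and y of corner_nr in the frame of packing_place between -0.099 and 0.099 m), for 0.2 s.
2. it is pushed flush against the stop bar, still inside the outline (all of step 1 and x of each of corner_fl, corner_fr in the frame of packing_place above 0.119 m), for 0.2 s.
At the end, for the whole second after the job is handed in: The carton lies flat (own z up within 0.1 rad, its middle 18 to 32 mm above the bench) inside the outline (all corners within the tape's outer edges), both corners of its own +y end within 6 mm of the stop bar's face, at rest (all of step 2 and linear speed of carton below 0.01 m/s); the robot touches nothing.
It fails at once if the carton is lifted or carried (height (world z) of carton_centre above 0.085 m or (angle between carton's own z axis and vertical below 0.3 rad and height (world z) of carton_centre above 0.055 m)).
It fails at once if a bystander is disturbed (moved over 15 mm) (distance of any of contactor, transformer_module, breaker, tape_roll from where it was at the start of the episode above 0.015 m).
It fails at once if the carton is pushed with the arm or the gripper's body instead of the fingers (contact force between the arm and carton above 3 N).
It also fails if it takes over 42 s, if anything falls off the work surface, if the arm or the gripper's body presses on something with over 40 N, if the wrist force passes 120 N, or if a joint passes its speed limit or range.

### The arm

A 6-joint arm with a two-finger parallel gripper is mounted at the origin on a cart in front of the work surface, level with it; the furniture and walls round the work are solid. World frame = base frame: x ahead of the robot, y to its left, z up, the work surface at z = 0. Lengths are in mm, angles in rad, forces in N, time in s.
With the tool pointing down it reaches from about 350 to 775 mm from the base axis. Payload 7.3 kg.
Tool frame: the origin (TCP) lies at the very end of the fingers, on their centre line; the grasp point (between the pads) lies 19 mm behind it; z points along the fingers, y is the line along which they close (so a half turn about z gives the same grasp; the last joint's range is limited). The gripper opens to 92 mm and grips with 3 to 60 N. Pads are 19 mm wide; open, the fingers measure 130 mm over their backs; the gripper's body (75 mm by 190 mm) begins 47 mm behind the grasp point.
Start: joints at [-1.405, 0.342, 1.524, -0, 1.275, -0.146], TCP at [161.078, -499.699, 226.741] pointing down, gripper open.
Joint ranges: [-2.53, 2.53], [-0.77, 2.02], [0.04, 2.7], [-1, 4.14], [0.28, 2.66], [-3.11, 3.11]. Speed limits (rad/s): [2.57, 2.57, 3.14, 3.14, 3.14, 3.14].

### API

Orientations are given as [roll, pitch, yaw] about the fixed x, y, z axes, in that order (R = Rz(yaw) Ry(pitch) Rx(roll)).
In Python, from plant import bot gives the robot as it stands.
- The arm moves only by the tool send_rows, never from a script. Its argument "rows" is a list of rows, each an object of numbers: "x", "y", "z": the shift along the tool's x, y, z in units of 0.2 m (1.0 is 0.2 m); "ax", "ay", "az": the turn, a rotation vector about the tool's x, y, z in units of 60 degrees (1.0 is 60 degrees); "jaw": the opening, from -1 (shut) to 1 (fully open), so that 0 is half open. In form: [{"x": .., "y": .., "z": .., "ax": .., "ay": .., "az": .., "jaw": ..}, ...]. A call has exactly 10 rows; each row is the pose to reach, as a shift and turn from the pose commanded when the call began, along the tool's axes at that moment; what a row does not reach only later rows make up. A row lasts 1/8 s, in which the tool goes at most 62.5 mm and 10.7 degrees, less where a joint would pass 70% of its speed; a pose out of reach is approached as far as the arm can. A call with a number of a shift or a turn outside -1 to 1 is refused whole. A call with a gripper value outside its range is refused whole. The fingers move at their own pace and stop on an object; the grip force is fixed at half the most. Time passes only in rows, so rows that repeat a pose let the fingers close, or fill a call up. It gives the time, the measured TCP pose, the force, the opening and the grip force at its end, in the units of the state.
- bot.get_obs(): the state, without advancing time (a new reading comes with each control period).
- bot.capture(name): name is "scene" or "top" or "wrist"; returns (picture, depth): 420x560x3 uint8, red, green, blue; 420x560 float32, mm along the optical axis (not along the pixel's ray), 0 where there is no reading.
- bot.camera_model(name): a dict with "vertical_fov" (degrees; the focal length in pixels is half the picture's height over the tangent of half this angle, whatever the lens; pixels are square), "cx", "cy" (the principal point, pixels), "k1" (the pictures are not rectified: a ray, as slopes to the right and down, at radius r is drawn at 1 + k1 r^2 times it, then the intrinsics apply), "R" (3x3) and "t" (3): a world point X has camera coordinates R X + t; the wrist camera has in their place "T_tool_cam" (4x4, takes a point from camera to tool coordinates, whose origin is the TCP and whose axes are the flange's). Camera axes: x right, y down, z forward; pixel columns grow to the right and rows downward; lengths in mm; the calibration is good to about 2 mm. A picture is of the moment at which its call begins: read the wrist's pose just before it. camera_model takes no time and is no camera call.
- bot.close_job(): hands the job in; it is judged then, once.
The state is a dict: "time": time; "joint_positions": joint angles; "dq": joint speeds; "tau": joint torques, N m; "tool_pos": TCP position; "tcp_rot": TCP orientation; "contact_force": force on the tool from outside, world axes, zero at the start; "moment": the same for the moment, N m; "grip_width": finger opening in mm; "finger_force": force on a finger pad.
Only numpy, scipy, OpenCV 4.12 (cv2) and the standard library are available. Lean on these libraries where they do the work, as an engineer would, in place of code of your own. Each camera call takes 0.05 s, during which the arm holds its last target. There are 200 camera calls.

## Working session

There is one attempt and no reset: what is moved stays moved. The work goes in short steps, Python scripts to look and compute and a tool call to move; the robot and the scene stay as the last step left them, time stands still between calls to the robot, and variables do not carry over. Pictures are saved under pics/ and viewed, at most 10 in all, crops included, and the job is handed in when it is done.

Besides the shell and the picture viewer there is one more tool, called after "Call:" as name([rows], argument=value, ...), one row to a line, values as JSON. send_rows: Moves the arm, as the interface text tells. Its arguments: {"type":"object","properties":{"rows":{"type":"array","items":{"type":"object","properties":{"x":{"type":"number","minimum":-1,"maximum":1},"y":{"type":"number","minimum":-1,"maximum":1},"z":{"type":"number","minimum":-1,"maximum":1},"ax":{"type":"number","minimum":-1,"maximum":1},"ay":{"type":"number","minimum":-1,"maximum":1},"az":{"type":"number","minimum":-1,"maximum":1},"jaw":{"type":"number"}}}}},"required":["rows"]}

```bash
mkdir -p pics
cat > h.py <<'E'
import numpy as np, cv2
from plant import bot
from scipy.spatial.transform import Rotation as Ro
def K(m):
    f=210/np.tan(np.radians(m["vertical_fov"]/2)); return f,m["cx"],m["cy"],m["k1"]
def pts(name,uv,depth=None,z=None):
    """world points from pixels via plane z or via depth (world cams)"""
    m=bot.camera_model(name); f,cx,cy,k=K(m); uv=np.atleast_2d(uv).astype(float)
    d=np.stack([(uv[:,0]-cx)/f,(uv[:,1]-cy)/f],1); s=d.copy()
    for _ in range(20): s=d/(1+k*(s**2).sum(1,keepdims=True))
    r=np.c_[s,np.ones(len(s))]
    if name=="wrist":
        o=bot.get_obs(); T=np.array(m["T_tool_cam"]); Rt=Ro.from_euler('xyz',o["tcp_rot"]).as_matrix()
        Rw=Rt@T[:3,:3]; c=Rt@T[:3,3]+np.array(o["tool_pos"])
    else:
        R=np.array(m["R"]); Rw=R.T; c=-R.T@np.array(m["t"])
    w=r@Rw.T
    if z is not None: return c+w*((z-c[2])/w[:,2:3])
    return c+w*np.asarray(depth)[:,None]
E
python3 - <<'E'
from h import *
ims=[]
for n in("scene","top"):
    p,d=bot.capture(n); np.save(n+"_d.npy",d); np.save(n+".npy",p); cv2.imwrite(f"pics/{n}0.png",p[:,:,::-1])
    m=bot.camera_model(n); print(n,-np.array(m["R"]).T@m["t"],(d>0).mean())
E
```

```text
scene [-169.44379705  649.30510209  729.13116769] 0.9961437074829932
top [ 465.41179977    5.89232274 1151.54894167] 0.9961522108843538
```

View pics/scene0.png

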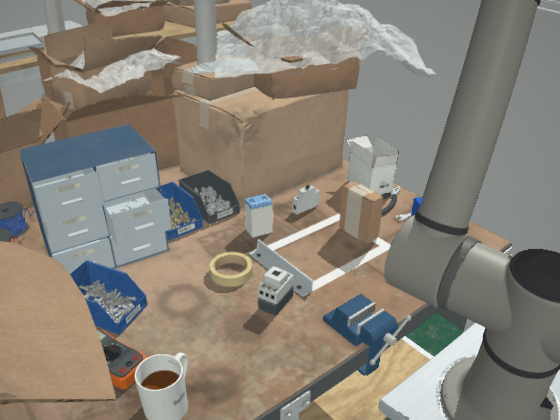

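View pics/top0.png

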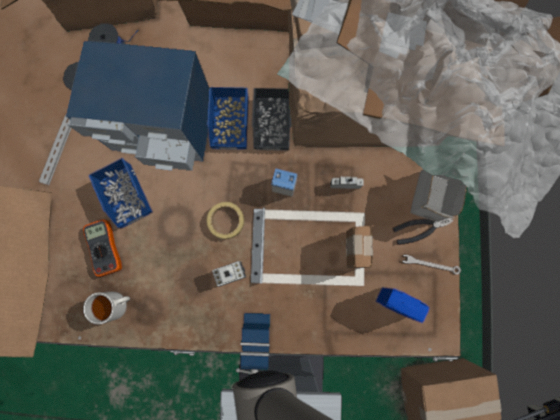

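Top view (image left = world +y): bar at about (258,247), tape rows about 215 and 279, and the near strip at column about 362. The carton's top is at about (362,247), module (285,180), breaker (347,182), blue decoy (403,303). Next I measure these.

Run:
```python
from h import *
p=np.load("top.npy");d=np.load("top_d.npy")
v,u=np.mgrid[0:420,0:560]
W=pts("top",np.c_[u.ravel(),v.ravel()],d.ravel()).reshape(420,560,3)
np.save("W.npy",W)
H=W[...,2]
def rect(m,nm):
    P=W[m][:,:2].astype(np.float32); print(nm,len(P),np.median(H[m]).round(1),cv2.minAreaRect(P),P.min(0).round(),P.max(0).round())
def box(a,b,c,e): 
    m=np.zeros((420,560),bool); m[c:e,a:b]=1; return m
rect(box(335,390,215,275)&(H>115)&(H<145),"carton top")
rect(box(245,275,200,292)&(H>22)&(H<45),"bar top")
rect(box(265,310,165,200)&(H>50),"module")
rect(box(325,370,170,195)&(H>40),"breaker")
rect(box(375,435,280,325)&(H>30),"blue")
rect(box(205,245,255,290)&(H>40),"contactor")
g=p.min(2)>170
for nm,b in (("long up",(268,345,205,227)),("long low",(268,345,270,290)),("near a",(350,372,212,228)),("near b",(350,372,268,286))):
    m=box(*b)&g&(H<15); Q=pts("top",np.c_[u[m],v[m]],z=0)[:,:2].astype(np.float32); print(nm,cv2.minAreaRect(Q),Q.min(0),Q.max(0))
m=box(250,270,200,292)&(H>8)&(H<45); rect(m,"bar all")
print("bg height",np.median(H[box(290,330,235,260)]))
# row heights across bar at few rows
for r in (225,247,270): print(r,[(c,round(float(W[r,c,1])),round(float(H[r,c]))) for c in range(248,272)])
```

```text
carton top 822 127.8 ((535.2366943359375, -188.10557556152344), (99.84188842773438, 48.284767150878906), 1.0540554523468018) [ 485. -212.] [ 586. -163.]
bar top 125 30.9 ((540.9301147460938, 60.98229217529297), (4.173745155334473, 198.9272918701172), 89.5467758178711) [441.  59.] [640.  64.]
module 446 92.2 ((599.4906616210938, 20.365802764892578), (61.01757049560547, 262.72296142578125), 83.08589172363281) [465. -24.] [733.  40.]
breaker 238 57.4 ((613.4150390625, -75.68685913085938), (73.48774719238281, 329.90911865234375), 48.57880783081055) [ 465. -206.] [722.   6.]
blue 1013 127.2 ((436.319091796875, -174.61181640625), (361.0866394042969, 57.69779586791992), 71.76557922363281) [ 353. -350.] [465.   6.]
contactor 490 64.6 ((472.8691711425781, 95.82948303222656), (53.03802490234375, 172.52301025390625), 12.348798751831055) [431.   6.] [494. 183.]
long up ((625.625732421875, -56.42998504638672), (209.17864990234375, 21.080364227294922), 89.5854263305664) [ 614.4286  -160.94351] [636.1491    48.098515]
long low ((452.0910949707031, -59.64295959472656), (205.49220275878906, 22.520109
[... 919 characters left out ...]

247 [(248, 99, 4), (249, 97, -1), (250, 94, -3), (251, 91, 1), (252, 89, 2), (253, 86, 2), (254, 83, 6), (255, 80, 3), (256, 78, 4), (257, 75, 7), (258, 72, 4), (259, 69, 9), (260, 67, 3), (261, 63, 32), (262, 60, 30), (263, 59, 1), (264, 56, 0), (265, 53, 0), (266, 51, -1), (267, 48, 3), (268, 45, -1), (269, 42, 1), (270, 40, -4), (271, 37, 4)]
270 [(248, 98, -2), (249, 95, 0), (250, 92, 0), (251, 89, -2), (252, 86, 1), (253, 84, 0), (254, 81, 3), (255, 78, 6), (256, 76, 1), (257, 73, 4), (258, 70, 7), (259, 67, 3), (260, 63, 31), (261, 61, 26), (262, 60, 1), (263, 57, 1), (264, 6, 1152), (265, 51, 1), (266, 49, 3), (267, 46, -3), (268, 43, -3), (269, 41, -1), (270, 38, -5), (271, 35, -1)]
```

```bash
cat >> h.py <<'E'
def move(target,yaw=None):
    """shift/turn in row units from the present tool pose to a world target (tool down at yaw)"""
    o=bot.get_obs(); R=Ro.from_euler('xyz',o["tcp_rot"])
    s=R.inv().apply(np.array(target)-o["tool_pos"])/200
    a=(R.inv()*Ro.from_euler('xyz',[np.pi,0,yaw])).as_rotvec()/np.radians(60) if yaw is not None else 0
    print("shift",s.round(4),"turn",np.round(a,4))
E
python3 - <<'E'
from h import *
o=bot.get_obs(); print(o["time"],o["tool_pos"],o["tcp_rot"],o["grip_width"]); print(Ro.from_euler('xyz',o["tcp_rot"]).as_matrix().round(3))
for yaw in (np.pi/2,-np.pi/2): move([535,-255,227],yaw)
E
```

```text
0.1 [ 161.01616388 -499.32520336  226.1018451 ] [-3.14021370e+00 -2.15812529e-04  3.11808560e-01] 92.35875365714227
[[ 0.952  0.307 -0.   ]
 [ 0.307 -0.952  0.001]
 [ 0.    -0.001 -1.   ]]
shift [ 2.1545 -0.5891 -0.0032] turn [-1.0000e-03 -1.0000e-03 -1.2022e+00]
shift [ 2.1545 -0.5891 -0.0032] turn [-1.1000e-03  1.1000e-03  1.7978e+00]
```

Call:
send_rows([
  {"x":0.1,"y":-0.03,"az":-0.1,"jaw":0},
  {"x":0.3,"y":-0.08,"az":-0.2,"jaw":0},
  {"x":0.5,"y":-0.14,"az":-0.3,"jaw":0},
  {"x":0.7,"y":-0.2,"az":-0.4,"jaw":0},
  {"x":0.9,"y":-0.25,"az":-0.5,"jaw":0},
  {"x":1,"y":-0.28,"az":-0.6,"jaw":0},
  {"x":1,"y":-0.28,"az":-0.6,"jaw":0},
  {"x":1,"y":-0.28,"az":-0.6,"jaw":0},
  {"x":1,"y":-0.28,"az":-0.6,"jaw":0},
  {"x":1,"y":-0.28,"az":-0.6,"jaw":0},
])

```text
schema error: expected keys x, y, z, ax, ay, az, jaw
```

Run:
```python
from h import *
o=bot.get_obs(); print(o["time"],o["tool_pos"],o["tcp_rot"],o["grip_width"])
move([535,-255,227],np.pi/2)
```

```text
0.1 [ 161.01616388 -499.32520336  226.1018451 ] [-3.14021370e+00 -2.15812529e-04  3.11808560e-01] 92.35875365714227
shift [ 2.1545 -0.5891 -0.0032] turn [-1.0000e-03 -1.0000e-03 -1.2022e+00]
```

Call:
send_rows([
  {"x":0.1,"y":-0.03,"z":0,"ax":0,"ay":0,"az":-0.1,"jaw":0},
  {"x":0.3,"y":-0.08,"z":0,"ax":0,"ay":0,"az":-0.2,"jaw":0},
  {"x":0.5,"y":-0.14,"z":0,"ax":0,"ay":0,"az":-0.3,"jaw":0},
  {"x":0.7,"y":-0.2,"z":0,"ax":0,"ay":0,"az":-0.4,"jaw":0},
  {"x":0.9,"y":-0.25,"z":0,"ax":0,"ay":0,"az":-0.5,"jaw":0},
  {"x":1,"y":-0.28,"z":0,"ax":0,"ay":0,"az":-0.6,"jaw":0},
  {"x":1,"y":-0.28,"z":0,"ax":0,"ay":0,"az":-0.6,"jaw":0},
  {"x":1,"y":-0.28,"z":0,"ax":0,"ay":0,"az":-0.6,"jaw":0},
  {"x":1,"y":-0.28,"z":0,"ax":0,"ay":0,"az":-0.6,"jaw":0},
  {"x":1,"y":-0.28,"z":0,"ax":0,"ay":0,"az":-0.6,"jaw":0},
])

```text
time: 1.35
tool_pos: [333.7, -385.5, 226.7]
tcp_rot: [-3.142, 0.0, 0.938]
contact_force: [-0.7, 1.1, -1.0]
grip_width: 46.0
finger_force: 0.0
```

Run:
```python
from h import *
o=bot.get_obs(); print(o["time"],o["tool_pos"],o["tcp_rot"],o["grip_width"])
move([535,-255,227],np.pi/2)
```

```text
1.35 [ 333.68649919 -385.50747473  226.70254442] [-3.14158631e+00  1.20937787e-04  9.38471508e-01] 45.98799500168439
shift [ 1.1213  0.4263 -0.0016] turn [-0.000e+00  1.000e-04 -6.038e-01]
```

Call:
send_rows([
  {"x":0.15,"y":0.06,"z":0,"ax":0,"ay":0,"az":-0.1,"jaw":0},
  {"x":0.4,"y":0.15,"z":0,"ax":0,"ay":0,"az":-0.25,"jaw":0},
  {"x":0.65,"y":0.27,"z":0,"ax":0,"ay":0,"az":-0.4,"jaw":0},
  {"x":0.85,"y":0.35,"z":0,"ax":0,"ay":0,"az":-0.5,"jaw":0},
  {"x":1,"y":0.43,"z":0,"ax":0,"ay":0,"az":-0.6,"jaw":0},
  {"x":1,"y":0.43,"z":0,"ax":0,"ay":0,"az":-0.6,"jaw":0},
  {"x":1,"y":0.43,"z":0,"ax":0,"ay":0,"az":-0.6,"jaw":0},
  {"x":1,"y":0.43,"z":0,"ax":0,"ay":0,"az":-0.6,"jaw":0},
  {"x":1,"y":0.43,"z":0,"ax":0,"ay":0,"az":-0.6,"jaw":0},
  {"x":1,"y":0.43,"z":0,"ax":0,"ay":0,"az":-0.6,"jaw":0},
])

```text
time: 2.6
tool_pos: [521.3, -274.7, 226.9]
tcp_rot: [3.141, 0.0, 1.567]
contact_force: [0.0, -0.3, -0.6]
grip_width: 45.9
finger_force: 0.0
```

Run:
```python
from h import *
o=bot.get_obs(); print(o["time"],o["tool_pos"],o["tcp_rot"],o["joint_positions"])
move([535,-250,108],np.pi/2)
p,d=bot.capture("wrist"); np.save("w1d.npy",d); np.save("w1.npy",p); cv2.imwrite("pics/w1.png",p[:,:,::-1])
v,u=np.mgrid[0:420,0:560]
W=pts("wrist",np.c_[u.ravel(),v.ravel()],d.ravel()).reshape(420,560,3)
m=(W[...,2]>115)&(W[...,2]<140)&(d>0)&(W[...,1]>-230)&(W[...,0]<620)&(W[...,0]>450)&(W[...,1]<-140)
P=W[m][:,:2].astype(np.float32); print(len(P),cv2.minAreaRect(P),np.median(W[m][:,2]))
```

```text
2.6 [ 521.26337217 -274.65065383  226.90380141] [3.14143146e+00 2.15484853e-04 1.56737057e+00] [-6.14920116e-01  4.60549944e-01  1.33901428e+00 -8.61460353e-05
  1.34177273e+00 -6.11474833e-01]
shift [0.1236 0.0682 0.5945] turn [ 0.0002  0.0002 -0.0033]
8248 ((536.0455322265625, -188.1597442626953), (100.01077270507812, 48.325321197509766), 2.1678314208984375) 128.38284280642142
```

View pics/w1.png

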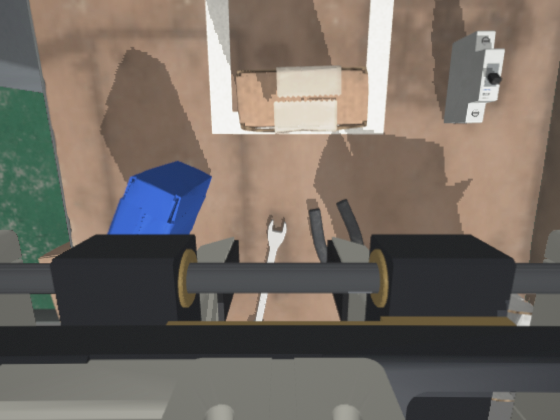

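Wrist view: carton top spans (235–368, 67–130) and sits over the near strip. The blue box is at (110–210, 160–250), left of the fingers at (215,270) and (345,270). I'll check how close the blue box is.

Run:
```python
from h import *
for n in("top",):
    p=np.load("top.npy");W=np.load("W.npy")
    h=cv2.cvtColor(p,cv2.COLOR_RGB2HSV); m=(h[...,0]>105)&(h[...,0]<130)&(h[...,1]>150)
    m[:,:370]=0;m[:280]=0;m[330:]=0;m[:,435:]=0
    m&=(W[...,2]>20)&(W[...,2]<200)
    P=W[m]; print(np.percentile(P[:,2],[5,50,95]),P.min(0),P.max(0)); print(cv2.boxPoints(cv2.minAreaRect(P[P[:,2]>110][:,:2].astype(np.float32))))
```

```text
[ 52.96865191 127.27346651 131.40036222] [ 358.367522   -347.92770951   21.93437486] [ 433.95254028 -244.84581924  133.52907318]
[[ 353.01514 -333.06284]
 [ 394.85455 -352.85934]
 [ 437.62756 -262.4595 ]
 [ 395.78815 -242.663  ]]
```

Call:
send_rows([
  {"x":0.03,"y":0.02,"z":0.1,"ax":0,"ay":0,"az":0,"jaw":0},
  {"x":0.07,"y":0.05,"z":0.25,"ax":0,"ay":0,"az":0,"jaw":0},
  {"x":0.1,"y":0.07,"z":0.4,"ax":0,"ay":0,"az":0,"jaw":0},
  {"x":0.12,"y":0.07,"z":0.5,"ax":0,"ay":0,"az":0,"jaw":0},
  {"x":0.14,"y":0.07,"z":0.58,"ax":0,"ay":0,"az":0,"jaw":0},
  {"x":0.17,"y":0.07,"z":0.58,"ax":0,"ay":0,"az":0,"jaw":0},
  {"x":0.2,"y":0.07,"z":0.58,"ax":0,"ay":0,"az":0,"jaw":0},
  {"x":0.22,"y":0.07,"z":0.58,"ax":0,"ay":0,"az":0,"jaw":0},
  {"x":0.22,"y":0.07,"z":0.58,"ax":0,"ay":0,"az":0,"jaw":0},
  {"x":0.22,"y":0.07,"z":0.58,"ax":0,"ay":0,"az":0,"jaw":0},
])

```text
time: 3.9
tool_pos: [535.9, -230.5, 111.1]
tcp_rot: [3.141, 0.001, 1.568]
contact_force: [-1.5, 0.2, 0.3]
grip_width: 46.3
finger_force: 0.0
```

Call:
send_rows([
  {"x":0.05,"y":0,"z":0,"ax":0,"ay":0,"az":0,"jaw":0},
  {"x":0.09,"y":0,"z":0,"ax":0,"ay":0,"az":0,"jaw":0},
  {"x":0.13,"y":0,"z":0,"ax":0,"ay":0,"az":0,"jaw":0},
  {"x":0.17,"y":0,"z":0,"ax":0,"ay":0,"az":0,"jaw":0},
  {"x":0.21,"y":0,"z":0,"ax":0,"ay":0,"az":0,"jaw":0},
  {"x":0.25,"y":0,"z":0,"ax":0,"ay":0,"az":0,"jaw":0},
  {"x":0.29,"y":0,"z":0,"ax":0,"ay":0,"az":0,"jaw":0},
  {"x":0.32,"y":0,"z":0,"ax":0,"ay":0,"az":0,"jaw":0},
  {"x":0.34,"y":0,"z":0,"ax":0,"ay":0,"az":0,"jaw":0},
  {"x":0.34,"y":0,"z":0,"ax":0,"ay":0,"az":0,"jaw":0},
])

```text
time: 5.15
tool_pos: [535.9, -162.1, 110.7]
tcp_rot: [3.142, 0.0, 1.569]
contact_force: [-1.2, 0.9, -0.1]
grip_width: 45.9
finger_force: 0.0
```

```bash
cat > look.py <<'E'
from h import *
import sys
p,d=bot.capture("wrist"); cv2.imwrite(f"pics/{sys.argv[1]}.png",p[:,:,::-1])
v,u=np.mgrid[0:420,0:560]
W=pts("wrist",np.c_[u.ravel(),v.ravel()],d.ravel()).reshape(420,560,3)
m=(W[...,2]>35)&(W[...,2]<150)&(d>0)&(W[...,1]>-215)&(W[...,0]<620)&(W[...,0]>450)&(W[...,1]<110)&(v<230)
P=W[m][:,:2].astype(np.float32); print(len(P),cv2.minAreaRect(P),P.min(0),P.max(0),np.percentile(W[m][:,2],[5,50,95]))
o=bot.get_obs(); print(o["time"],o["tool_pos"],o["tcp_rot"],o["contact_force"])
E
python3 look.py w2
```

```text
28079 ((534.0684204101562, -98.48846435546875), (100.94134521484375, 127.73075866699219), 1.641649603843689) [ 482.94525 -162.27057] [584.9447   -34.706135] [44.33404735 46.72936943 48.52943379]
5.2 [ 535.93223661 -162.31206951  110.73708861] [3.14156753e+00 2.18525203e-04 1.56853492e+00] [0.09424672 0.24660458 0.82722145]
```

View pics/w2.png

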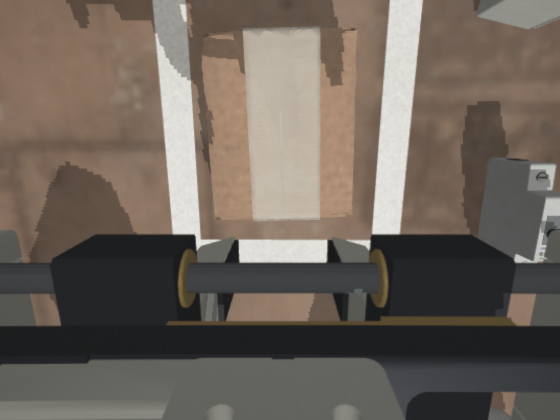

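The carton lies flat at (205–355, 30–220), inside the strips, with about 94 mm left to the bar. I'll back off, lower the fingers, then push.

Call:
send_rows([
  {"x":-0.1,"y":0,"z":0,"ax":0,"ay":0,"az":0,"jaw":0},
  {"x":-0.17,"y":0,"z":0,"ax":0,"ay":0,"az":0,"jaw":0},
  {"x":-0.17,"y":0,"z":0,"ax":0,"ay":0,"az":0,"jaw":0},
  {"x":-0.17,"y":0,"z":0.1,"ax":0,"ay":0,"az":0,"jaw":0},
  {"x":-0.17,"y":0,"z":0.25,"ax":0,"ay":0,"az":0,"jaw":0},
  {"x":-0.17,"y":0,"z":0.36,"ax":0,"ay":0,"az":0,"jaw":0},
  {"x":-0.17,"y":0,"z":0.42,"ax":0,"ay":0,"az":0,"jaw":0},
  {"x":-0.17,"y":0,"z":0.44,"ax":0,"ay":0,"az":0,"jaw":0},
  {"x":-0.17,"y":0,"z":0.44,"ax":0,"ay":0,"az":0,"jaw":0},
  {"x":-0.17,"y":0,"z":0.44,"ax":0,"ay":0,"az":0,"jaw":0},
])

```text
time: 6.45
tool_pos: [536.4, -196.5, 23.5]
tcp_rot: [3.14, 0.001, 1.568]
contact_force: [0.1, -0.5, 0.3]
grip_width: 46.0
finger_force: 0.0
```

Call:
send_rows([
  {"x":0.05,"y":0,"z":0,"ax":0,"ay":0,"az":0,"jaw":0},
  {"x":0.1,"y":0,"z":0,"ax":0,"ay":0,"az":0,"jaw":0},
  {"x":0.14,"y":0,"z":0,"ax":0,"ay":0,"az":0,"jaw":0},
  {"x":0.19,"y":0,"z":0,"ax":0,"ay":0,"az":0,"jaw":0},
  {"x":0.24,"y":0,"z":0,"ax":0,"ay":0,"az":0,"jaw":0},
  {"x":0.29,"y":0,"z":0,"ax":0,"ay":0,"az":0,"jaw":0},
  {"x":0.34,"y":0,"z":0,"ax":0,"ay":0,"az":0,"jaw":0},
  {"x":0.39,"y":0,"z":0,"ax":0,"ay":0,"az":0,"jaw":0},
  {"x":0.43,"y":0,"z":0,"ax":0,"ay":0,"az":0,"jaw":0},
  {"x":0.45,"y":0,"z":0,"ax":0,"ay":0,"az":0,"jaw":0},
])

```text
time: 7.7
tool_pos: [536.0, -105.7, 22.7]
tcp_rot: [-3.141, 0.0, 1.569]
contact_force: [-0.4, -2.3, 0.1]
grip_width: 46.0
finger_force: 1.0
```

```bash
python3 look.py w3
```

```text
56182 ((535.80615234375, -38.362945556640625), (90.15445709228516, 100.88982391357422), 89.93518829345703) [485.40784 -83.49592] [586.273      6.770681] [44.62778373 46.81414127 48.54103443]
7.75 [ 535.90332068 -105.3422285    22.62067961] [-3.14121258e+00 -3.53748856e-04  1.56889565e+00] [-0.35940826  0.87932956 -1.05311082]
```

Call:
send_rows([
  {"x":0.03,"y":0,"z":0,"ax":0,"ay":0,"az":0,"jaw":0},
  {"x":0.06,"y":0,"z":0,"ax":0,"ay":0,"az":0,"jaw":0},
  {"x":0.08,"y":0,"z":0,"ax":0,"ay":0,"az":0,"jaw":0},
  {"x":0.09,"y":0,"z":0,"ax":0,"ay":0,"az":0,"jaw":0},
  {"x":0.1,"y":0,"z":0,"ax":0,"ay":0,"az":0,"jaw":0},
  {"x":0.105,"y":0,"z":0,"ax":0,"ay":0,"az":0,"jaw":0},
  {"x":0.11,"y":0,"z":0,"ax":0,"ay":0,"az":0,"jaw":0},
  {"x":0.115,"y":0,"z":0,"ax":0,"ay":0,"az":0,"jaw":0},
  {"x":0.12,"y":0,"z":0,"ax":0,"ay":0,"az":0,"jaw":0},
  {"x":0.12,"y":0,"z":0,"ax":0,"ay":0,"az":0,"jaw":0},
])

```text
time: 9.0
tool_pos: [536.1, -82.8, 22.8]
tcp_rot: [-3.142, 0.001, 1.568]
contact_force: [-1.2, -4.3, -0.8]
grip_width: 46.1
finger_force: 2.2
```

Call:
send_rows([
  {"x":0.004,"y":0,"z":0,"ax":0,"ay":0,"az":0,"jaw":0},
  {"x":0.008,"y":0,"z":0,"ax":0,"ay":0,"az":0,"jaw":0},
  {"x":0.012,"y":0,"z":0,"ax":0,"ay":0,"az":0,"jaw":0},
  {"x":0.015,"y":0,"z":0,"ax":0,"ay":0,"az":0,"jaw":0},
  {"x":0.015,"y":0,"z":0,"ax":0,"ay":0,"az":0,"jaw":0},
  {"x":0.015,"y":0,"z":0,"ax":0,"ay":0,"az":0,"jaw":0},
  {"x":0.015,"y":0,"z":0,"ax":0,"ay":0,"az":0,"jaw":0},
  {"x":0.015,"y":0,"z":0,"ax":0,"ay":0,"az":0,"jaw":0},
  {"x":0.015,"y":0,"z":0,"ax":0,"ay":0,"az":0,"jaw":0},
  {"x":0.015,"y":0,"z":0,"ax":0,"ay":0,"az":0,"jaw":0},
])

```text
time: 10.25
tool_pos: [536.0, -82.6, 23.1]
tcp_rot: [3.141, 0.004, 1.568]
contact_force: [-3.6, -17.6, 1.1]
grip_width: 46.1
finger_force: 9.0
```

The force rose to 18 N with no further motion, so the carton is against the bar. I'll retreat and check.

Call:
send_rows([
  {"x":-0.03,"y":0,"z":0,"ax":0,"ay":0,"az":0,"jaw":0},
  {"x":-0.08,"y":0,"z":0,"ax":0,"ay":0,"az":0,"jaw":0},
  {"x":-0.15,"y":0,"z":0,"ax":0,"ay":0,"az":0,"jaw":0},
  {"x":-0.2,"y":0,"z":-0.1,"ax":0,"ay":0,"az":0,"jaw":0},
  {"x":-0.2,"y":0,"z":-0.3,"ax":0,"ay":0,"az":0,"jaw":0},
  {"x":-0.2,"y":0,"z":-0.5,"ax":0,"ay":0,"az":0,"jaw":0},
  {"x":-0.2,"y":0,"z":-0.7,"ax":0,"ay":0,"az":0,"jaw":0},
  {"x":-0.2,"y":0,"z":-0.9,"ax":0,"ay":0,"az":0,"jaw":0},
  {"x":-0.2,"y":0,"z":-0.9,"ax":0,"ay":0,"az":0,"jaw":0},
  {"x":-0.2,"y":0,"z":-0.9,"ax":0,"ay":0,"az":0,"jaw":0},
])

```text
time: 11.5
tool_pos: [535.5, -119.4, 201.9]
tcp_rot: [-3.14, -0.0, 1.568]
contact_force: [-0.5, 0.4, -0.2]
grip_width: 45.7
finger_force: 0.0
```

```bash
python3 look.py w4
```

```text
15823 ((535.1271362304688, -7.182422637939453), (124.58858489990234, 101.06090545654297), 89.84949493408203) [484.68164  -69.521164] [585.7261    55.229156] [43.72536936 46.26084872 48.08280617]
11.55 [ 535.29417885 -119.26338558  201.41786125] [-3.13935462e+00 -8.26573953e-04  1.56825767e+00] [ 0.14724537  1.13929036 -0.65869426]
```

View pics/w4.png

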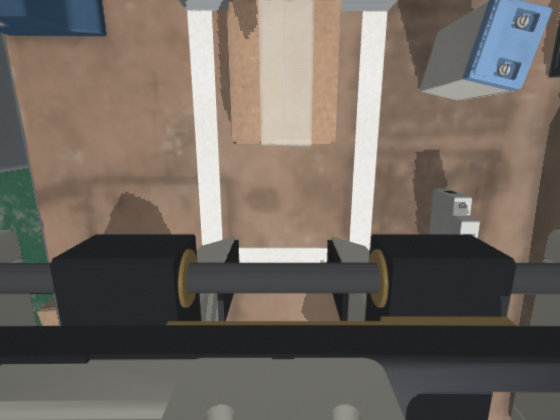

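The carton's near edge is at row 143 (y ≈ -70), which puts the front end at about y = 60, at the bar. The front is cropped in this view, so I'll check it from the top camera and against the scene before the push.

Run:
```python
from h import *
p,d=bot.capture("top")
cv2.imwrite("pics/t2.png",cv2.resize(p[190:300,180:400,::-1],None,fx=3.5,fy=3.5,interpolation=cv2.INTER_CUBIC))
v,u=np.mgrid[0:420,0:560]
W=pts("top",np.c_[u.ravel(),v.ravel()],d.ravel()).reshape(420,560,3)
m=(W[...,2]>40)&(W[...,2]<56)&(abs(W[...,0]-535)<70)&(W[...,1]<75)&(W[...,1]>-80)
for r in range(230,268,6): 
    q=W[r][m[r]]; print(r,q[:,1].min().round(1) if len(q) else 0,q[:,1].max().round(1) if len(q) else 0)
```

```text
230 -67.9 55.7
236 -65.6 54.9
242 -68.6 57.1
248 -68.7 56.5
254 -69.0 50.9
260 -66.6 55.8
266 -51.4 -43.6
```

View pics/t2.png

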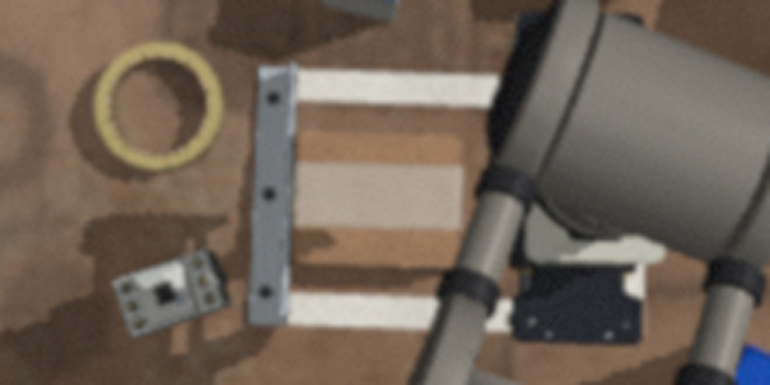

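The carton's end (at x ≈ 296 in the crop) touches the bar along its whole width, and the arm is clear. I'm handing in.

```bash
python3 -c "
from plant import bot
print(bot.close_job())"
```

```text
the job is handed in; nothing more can be done
None
```

I toppled the carton forward, pushed it flush against the stop bar with the fingers only, backed the arm clear and handed the job in at about 11.6 s; the judged result was not reported.

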